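# Shut the desiccator and lift the specimen rack level

## Robot

A 6-joint arm with a two-finger parallel gripper is mounted at the origin on a cart in front of the work surface, level with it; the furniture and walls round the work are solid. World frame = base frame: x ahead of the robot, y to its left, z up, the work surface at z = 0. Lengths are in mm, angles in rad, forces in N, time in s.
With the tool pointing down it reaches from about 350 to 925 mm from the base axis. Payload 6.4 kg.
Tool frame: the origin (TCP) lies midway between the tips of the shut fingers; the grasp point (between the pads) lies grip_depth behind it (grip_depth is the distance from the TCP to the grasp point, in mm); z points along the fingers, y is the direction in which the jaws open and shut (so a half turn about z gives the same grasp; the last joint's range is limited). The gripper opens to 85 mm and grips with 20 to 120 N. Pads are 22 mm wide; open, the fingers measure 114 mm over their backs; the gripper's body (76 mm by 85 mm) begins 54 mm behind the grasp point. The pads swing forward as they close: fully open they stand 13 mm farther back than shut.
Start: joints at [-1.288, 0.245, 1.558, -0, 1.339, -0.174], TCP at [286.707, -583.364, 231.29] pointing down, gripper open.
Joint ranges: [-3.13, 3.13], [-1.02, 2.26], [0.13, 2.54], [-0.95, 4.09], [0.21, 2.88], [-2.74, 2.74]. Speed limits (rad/s): [2.57, 2.57, 3.14, 3.14, 3.14, 3.14].

## Interface

Orientations are given as a unit quaternion [x, y, z, w].
In Python, from bench import read_state, grab_frame, camera_params, finish_job, recognise, outline_of, spot_point, grip_depth gives the robot as it stands.
- The arm moves only by the shell command python3 -m creep 'ROWS' [OPENING]. ROWS is JSON, a list of rows, each a list of 2 entries, a list of its own where there are three numbers: the shift along the tool's x, y, z in m, then the turn, a rotation vector about the tool's x, y, z in rad. A call has 1 to 8 rows; each row shifts and turns the commanded pose from where the row before left it, along the tool's axes as they then stand; what a row does not reach is not made up. A row lasts 1/12 s, in which the tool goes at most 41.7 mm and 7.16 degrees, less where a joint would pass 70% of its speed; a pose out of reach is approached as far as the arm can. A call with a gripper value outside its range is refused whole. OPENING is the closure, from 0 (fully open) to 1 (shut), set as the call begins (- or left out, the last holds). The fingers move at their own pace and stop on an object; the grip force is fixed at half the most. Time passes only in rows, so rows that do not move let the fingers close. It gives the time, the measured TCP pose, the force and the opening at its end, in the units of the state.
- read_state(): the state, without advancing time (a new reading comes with each control period).
- grab_frame(name): name is "side" or "top"; returns the picture (480x640x3 uint8, blue, green, red); there is no depth.
- camera_params(name): a dict with "mtx" (3x3 intrinsics, pixels), "origin" and "orientation" of the camera in the world. Camera axes: x right, y down, z forward; pixel columns grow to the right and rows downward; lengths in mm; the calibration is good to about 2 mm. A picture is of the moment at which its call begins. camera_params takes no time and is no camera call.
- finish_job(): hands the job in, once; it reports no verdict.
Trained networks look in the newest picture that a camera, given by its name, has taken for a name from the list of things; names that differ only in an ending like _2 or _b are one class to them, and where a whole thing is asked for, a point or a joint stands for the part that bears it (a point fixed in the world has none). Each returns a list of dicts, best first, with "confidence" (0 to 1); they miss things now and then, are a little off and sometimes report something else, mostly with a low value. They report only what shows in the picture. A call takes as long as a camera call.
- recognise(camera, query): "location" ([row, column] in pixels, amid what is visible of it).
- outline_of(camera, query): "mask" (480x640 bool, what is visible of it) and "location" ([row, column] in pixels, amid what is visible of it).
- spot_point(camera, query): "location" ([row, column] in pixels: a listed point, or the origin of a listed thing).
The state is a dict: "time": time; "joint_positions": joint angles; "dq": joint speeds; "joint_torque": joint torques, N m; "position": TCP position; "tool_rot": TCP orientation; "force": force on the tool from outside, world axes, zero at the start; "moment": the same for the moment, N m; "width": finger opening in mm.
Only numpy, scipy, OpenCV 4.12 (cv2) and the standard library are available. Lean on these libraries where they do the work, as an engineer would, in place of code of your own. Each camera call takes 0.05 s, during which the arm holds its last target. There are 200 camera calls.

## Task

The specimens have just come out of the desiccator on their rack: first push the desiccator's clear door shut, without slamming it, until it clicks home on its roller catch, and take the hand off it so that the desiccant stays dry. Then take the rack by its black hand grip, lift it straight up out of its steel tray with the three loose specimens still sitting in their pockets, and hold it level and still about 10 cm above the tray for at least two seconds, ready for me to take it from you; the program finishes while still holding it there. Leave the upright hand microscope, the tin and the caliper alone.

Things in the scene. Friction and masses are not known exactly. Their poses are not given: they have to be found in the camera images.
- desiccator: small white sheet-metal desiccator cabinet, fixed, 170 mm deep (x), 240 mm wide (y), 200 mm high; origin: centre of its underside on the worktop; +x points from its open front to its back, +y to its left side as seen from the robot, where the door is hinged; its yaw varies
- desiccator_door (a joint): door angle in rad: 0 = fully shut, about 1.2 = wide open; seen from above it opens clockwise, its free right edge swinging towards the robot. It stays where it is left. A spring roller catch under the roof resists over the last 0.06 rad (about 5 N at the free edge), lets go at about 0.025 rad and pulls the door to 0
- door_hinge (a point): point on the vertical hinge axis, at the cabinet's front left edge, 185 mm above the worktop; axes as desiccator. The axis lies in the plane of the door's inner face
- door_push (a point): on the outer face of the door's 30 mm wide free-edge stile, 225 mm from the hinge axis, 18 mm (door thickness) in front of it, 185 mm above the worktop, 15 mm below the top of door and cabinet; -x points out of the outer face, +y to the hinge. A bow handle juts 24 mm from the same stile, but only 55 to 115 mm above the worktop
- tray: shallow open stainless tray, fixed, 76 mm (x) by 192 mm (y), walls 3 mm thick and 14 mm high (bead on the rim to 16 mm), floor 3 mm thick; origin: centre of its underside on the worktop; yaw varies
- rack: rack standing in the tray: aluminium plate 60 (x) x 176 (y) x 10 mm on four 6 mm feet, three 47 mm square pockets 5 mm deep, 54 mm apart along y, one at the centre; a wire handle rises 83 mm either side of the centre and runs along y over the pockets; origin: centre under its feet, on the tray's floor; 0.32 kg empty, about 0.8 kg loaded, perhaps unevenly
- rack_grip (a point): centre of the black hand grip in the middle of the rack's handle, 100 mm above the rack's origin; the grip is a flat-sided bar 16 mm thick (x), 60 mm long (y) and 18 mm high (z); axes as rack
- specimen_tall: round steel specimen, 36 mm diameter, 22 mm high, standing loose in one of the pockets, its underside 11 mm above the rack's origin; origin: centre of its underside
- specimen_wide: round steel specimen, 42 mm diameter, 16 mm high, loose in another pocket; origin: centre of its underside
- specimen_small: round steel specimen, 30 mm diameter, 20 mm high, loose in the remaining pocket; origin: centre of its underside
- brinell_microscope: bystander: black hand microscope standing upright right of the tray, 38 x 46 x 136 mm; origin: centre of its underside
- cotton_tin: bystander: round tin with lid, 67 mm diameter, 40 mm high, between tray and desiccator; origin: centre of its underside
- caliper: bystander: steel caliper lying flat beyond the tray, 73 x 205 x 10 mm; origin: centre of its underside

How it is judged (in metres and radians):
On the way, in this order (a step that is already met when the one before it is completed fails the run):
1. the door is shut on its catch and the hand is off it (value of joint desiccator_door below 0.012 rad and contact force between each of the arm, the fingers and desiccator below 0.3 N), for 0.3 s.
2. the loaded rack is held level and still in the air, 60 to 160 mm above the tray's floor (z of rack in the frame of tray between 0.063 and 0.163 m and angle between rack's own z axis and vertical below 0.07 rad and linear speed of rack below 0.015 m/s and angular speed of rack below 0.1 rad/s and contact force between the fingers and rack above 3 N), for 1.5 s.
At the end, for the whole second after the job is handed in: Door shut on its catch (within 0.012 rad), robot off the desiccator; fingers hold the rack within 60 mm sideways of its tray, feet 60 to 160 mm above the tray's floor, within 4 degrees of level, still (15 mm/s, 0.1 rad/s), touching no tray or cabinet, all specimens flat in their pockets (all of step 1 and all of step 2 and horizontal distance between rack and tray below 0.06 m and contact force between rack and tray below 0.05 N and contact force between rack and desiccator below 0.05 N and z of specimen_tall in the frame of rack between 0.008 and 0.0135 m and z of specimen_wide in the frame of rack between 0.008 and 0.0135 m and z of specimen_small in the frame of rack between 0.008 and 0.0135 m); the arm keeps its last pose, push and grip.
It fails at once if the door is slammed (faster than 3 rad/s, 0.7 m/s at its free edge) (velocity of joint desiccator_door below -3 rad/s).
It fails at once if the rack is tipped by more than 14 degrees (angle between rack's own z axis and vertical above 0.25 rad).
It fails at once if the hand microscope is moved or tipped (distance of brinell_microscope from where it was at the start of the episode above 0.015 m or angle between brinell_microscope's own z axis and vertical above 0.3 rad).
It fails at once if the tin is moved (distance of cotton_tin from where it was at the start of the episode above 0.015 m).
It fails at once if the caliper is moved (distance of caliper from where it was at the start of the episode above 0.015 m).
It also fails if it takes over 64 s, if anything falls off the work surface, if the arm or the gripper's body presses on something with over 40 N, if the wrist force passes 120 N, or if a joint passes its speed limit or range.

## Working session

There is one attempt and no reset: what is moved stays moved. The work goes in short steps, Python scripts to look and compute and a shell command to move; the robot and the scene stay as the last step left them, time stands still between calls to the robot, and variables do not carry over. Pictures are saved under pics/ and viewed, about 8 in all and at most 12, crops included, and the job is handed in when it is done.

```bash
mkdir -p pics; ls; cat > h.py <<'E'
import numpy as np, cv2
from bench import *
from scipy.spatial.transform import Rotation as R
def cam(n):
    p=camera_params(n); return np.array(p["mtx"]),np.array(p["origin"],float),p["orientation"]
def rot(o):
    o=np.array(o,float); return R.from_quat(o).as_matrix() if o.size==4 else o.reshape(3,3)
def ray(n,rc):
    K,o,q=cam(n); d=rot(q)@np.linalg.inv(K)@np.array([rc[1],rc[0],1.]); return o,d/np.linalg.norm(d)
def atz(n,rc,z):
    o,d=ray(n,rc); return o+d*(z-o[2])/d[2]
def tri(a,b):
    (o,d),(p,e)=ray('top',a),ray('side',b)
    s=np.linalg.lstsq(np.c_[d,-e],p-o,rcond=None)[0]; x,y=o+d*s[0],p+e*s[1]; return (x+y)/2,np.linalg.norm(x-y)
def proj(n,P):
    K,o,q=cam(n); c=K@(rot(q).T@(np.array(P,float)-o)); return [c[1]/c[2],c[0]/c[2]]
E
python3 - <<'E'
from h import *
for n in('top','side'):
    cv2.imwrite(f'pics/{n}0.png',grab_frame(n)); print(n,camera_params(n))
s=read_state(); print(s, grip_depth)
Z=dict(door_hinge=185,door_push=185,desiccator=0,rack=3,rack_grip=103,tray=0,brinell_microscope=0,cotton_tin=0,caliper=0,specimen_tall=14,specimen_wide=14,specimen_small=14)
for k,z in Z.items():
    r={}
    for n in('top','side'):
        l=spot_point(n,k); 
        if l: r[n]=l[0]['location']; print(k,n,np.round(r[n]),round(l[0]['confidence'],2),np.round(atz(n,r[n],z)))
    if len(r)==2: print('   tri',tri(r['top'],r['side']))
E
```

```text
pics
top {'mtx': array([[515.66845919,   0.        , 319.6677546 ],
       [  0.        , 515.66845919, 232.37550932],
       [  0.        ,   0.        ,   1.        ]]), 'origin': array([ 450.92961053,  -26.40948355, 1270.08958233]), 'orientation': array([ 0.71528053, -0.69538822,  0.04577392, -0.05209353])}
side {'mtx': array([[541.7573659 ,   0.        , 318.96949611],
       [  0.        , 541.7573659 , 236.89291974],
       [  0.        ,   0.        ,   1.        ]]), 'origin': array([ 136.92846325, -959.20149935, 1086.11623662]), 'orientation': array([ 0.88326906, -0.22984856,  0.09754342, -0.39685096])}
{'time': 0.1, 'joint_positions': array([-1.28809349e+00,  2.45792703e-01,  1.55891873e+00,  1.00061622e-06,
        1.33870825e+00, -1.74111495e-01]), 'dq': array([-6.68736439e-04, -2.19757905e-03, -2.76940797e-03,  2.49564463e-04,
        3.71299502e-06,  6.57523240e-05]), 'joint_torque': array([ 2.96863573e-04, -4.30674362e+01, -3.27128720e+01, -7.17772218e-05,
        2.87288138e-03, -5.78551180e-06]), 'position': array([ 286.56199257, -582.84773699,  230.24520766]), 'tool
[... 1609 characters left out ...]
(array([ 712.8930512 , -210.14069557,   -8.3220441 ]), np.float64(3.691708733802064))
specimen_tall top [272. 391.] 0.46 [ 533. -190.   14.]
specimen_tall side [328. 314.] 0.6 [ 533. -197.   14.]
   tri (array([ 534.69369084, -191.13040381,    6.0643202 ]), np.float64(1.9929281328155763))
specimen_wide top [270. 413.] 0.64 [ 541. -242.   14.]
specimen_wide side [340. 328.] 0.48 [ 543. -246.   14.]
   tri (array([ 542.39227743, -243.40789499,   11.22612254]), np.float64(2.967501973578516))
specimen_small top [266. 436.] 0.58 [ 551. -299.   14.]
specimen_small side [354. 342.] 0.59 [ 554. -298.   14.]
   tri (array([ 551.89203762, -299.18180781,   16.25542301]), np.float64(2.4542947462630895))
```

View pics/top0.png

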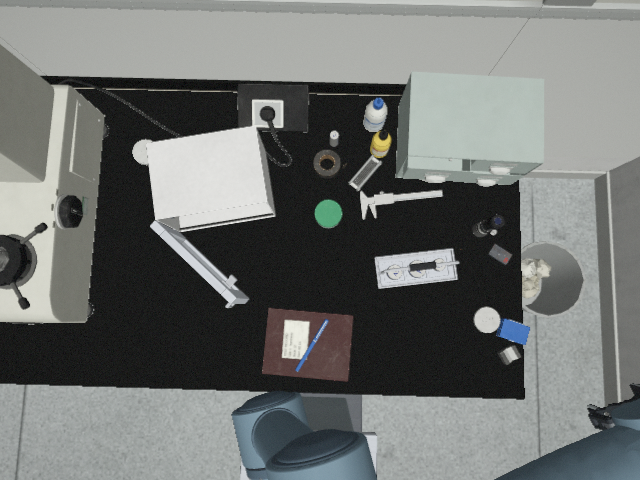

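View pics/side0.png

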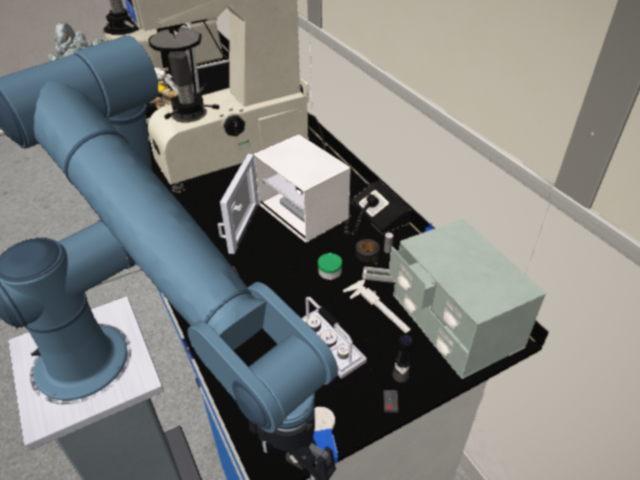

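The top view shows the cabinet (top face at columns 148–274, rows 127–225), the open door with its free edge near (300,235), and the rack with its grip near (265,425). The side view agrees. The microscope stands at (230,485), the tin at (214,328) and the caliper at (200,400). Next I fit the cabinet and tray poses from their silhouettes.

```bash
cat > fit.py <<'E'
from h import *
from scipy.optimize import minimize
def hull(n,p,size,z0=0):
    c,s=np.cos(p[2]),np.sin(p[2]); P=[]
    for a in(-.5,.5):
        for b in(-.5,.5):
            for z in(z0,z0+size[2]): P.append(proj(n,[p[0]+c*a*size[0]-s*b*size[1],p[1]+s*a*size[0]+c*b*size[1],z])[::-1])
    m=np.zeros((480*4,640*4),np.uint8); cv2.fillConvexPoly(m,cv2.convexHull((np.array(P)*4).round().astype(np.int32)),1); return m
def fit(masks,p0,size,z0=0):
    M={n:cv2.resize(m.astype(np.uint8),None,fx=4,fy=4,interpolation=cv2.INTER_NEAREST) for n,m in masks.items()}
    def f(p):
        t=0
        for n,m in M.items():
            h=hull(n,p,size,z0); t-=(h&m).sum()/(h|m).sum()
        return t
    r=minimize(f,p0,method='Nelder-Mead',options=dict(initial_simplex=np.array(p0)+np.array([[0,0,0],[8,0,0],[0,8,0],[0,0,.06]]),xatol=.05,fatol=1e-5))
    return r.x,r.fun
E
python3 - <<'E'
from fit import *
def mk(n,k):
    l=outline_of(n,k); print(n,k,[(round(d['confidence'],2),int(d['mask'].sum()),np.round(d['location'])) for d in l[:2]]); return l[0]['mask']
mt,ms=mk('top','desiccator'),mk('side','desiccator')
y=.13; c=np.array([618+85*np.cos(y)+120*np.sin(y),336+85*np.sin(y)-120*np.cos(y)])
for M in({'top':mt},{'side':ms},{'top':mt,'side':ms}):
    p,f=fit(M,[*c,y],(170,240,200)); 
    cc,s=np.cos(p[2]),np.sin(p[2]); print('cab',p,f,'hinge',p[0]-85*cc-120*s,p[1]-85*s+120*cc)
m1=mk('top','tray'); m2=mk('top','rack'); print('tray',fit({'top':m1|m2},[543,-246,.155],(76,192,16)))
m3=mk('top','rack_grip')
mt2=m2.copy(); print('rack', fit({'top':m2},[543,-246,.155],(60,176,10),9))
d=mk('top','desiccator_door').astype(np.uint8); ds=cv2.minAreaRect(cv2.findNonZero(d)); print(ds)
g=grab_frame('top'); 
cv2.imwrite('pics/a.png',np.hstack([cv2.resize(g[110:320,130:290],None,fx=2.5,fy=2.5),cv2.resize(g[235:300,360:480],(400,525*65*400//(120*525) if 0 else 217)).repeat(1,0) if 0 else cv2.copyMakeBorder(cv2.resize(g[235:300,360:480],(396,214)),0,311,0,0,cv2.BORDER_CONSTANT)]))
E
```

```text
top desiccator [(0.97, 13079, array([189., 206.]))]
side desiccator [(0.68, 534, array([263., 331.]))]
cab [7.23680347e+02 2.32314527e+02 1.91781881e-01] -0.8277763814925289 hinge 617.3657152084236 333.91275079061376
cab [7.17838858e+02 2.28031475e+02 1.30000000e-01] 0.0 hinge 618.0 336.0
cab [7.23680347e+02 2.32314527e+02 1.91781881e-01] -0.8277763814925289 hinge 617.3657152084236 333.91275079061376
top tray [(0.86, 607, array([257., 407.]))]
top rack [(0.91, 1562, array([268., 419.]))]
tray (array([ 5.43776986e+02, -2.48051481e+02,  1.46116427e-01]), np.float64(-0.8256035113386979))
top rack_grip [(0.77, 1406, array([268., 425.]))]
rack (array([ 5.41883727e+02, -2.48532119e+02,  1.39676802e-01]), np.float64(-0.786403007027292))
top desiccator_door [(0.8, 1992, array([267., 203.])), (0.44, 589, array([209., 326.]))]
((200.3612060546875, 260.6715087890625), (121.4627456665039, 25.89806365966797), 46.10881042480469)
```

View pics/a.png

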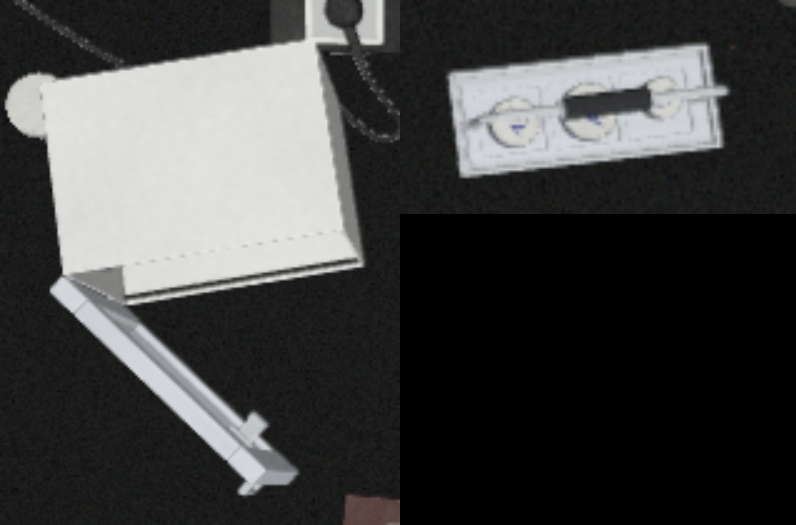

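The crop shows the corners of the cabinet top and the tray rim clearly, with the black grip centred at about (266,423). I'll compute the poses from those corners.

```bash
python3 - <<'E'
from h import *
f=lambda x,y:(110+y/2.5,130+x/2.5); g=lambda x,y:(235+y/3.3,360+(x-400)/3.3)
C=[atz('top',f(*p),200)[:2] for p in[(66,274),(44,88),(317,40),(343,232)]]
for c in C: print('cab',c.round())
h=lambda v:np.arctan2(v[1],v[0])
print('yaws',h(C[1]-C[0]),h(C[2]-C[3]),h(C[0]-C[3])-np.pi/2,h(C[1]-C[2])-np.pi/2,'sizes',[np.linalg.norm(C[i]-C[i-1]) for i in range(4)])
for p in[(52,291),(64,277),(262,483),(297,472),(238,460)]: print('door',atz('top',f(*p),200).round())
T=[atz('top',g(*p),16)[:2] for p in[(448,73),(709,45),(722,148),(460,177)]]
print('tray',np.mean(T,0),h(T[0]-T[1])-np.pi/2,h(T[3]-T[2])-np.pi/2,[np.linalg.norm(T[i]-T[i-1]) for i in range(4)])
print('grip',atz('top',g(607,103),112),'ends',atz('top',g(565,107),112),atz('top',g(650,98),112))
E
```

```text
cab [618. 330.]
cab [779. 361.]
cab [828. 128.]
cab [660.  98.]
yaws 0.18814484036948512 0.1748196134017508 0.18066902215077052 0.20746092512684 sizes [np.float64(235.87305619324442), np.float64(164.26601287796814), np.float64(238.18471437532247), np.float64(170.64500036039942)]
door [603. 341. 200.]
door [615. 332. 200.]
door [448. 156. 200.]
door [458. 127. 200.]
door [466. 177. 200.]
tray [ 543.54530618 -249.07360481] 0.1351526232485294 0.13801556990835717 [np.float64(76.78208366812541), np.float64(194.27906859055787), np.float64(76.23785113925281), np.float64(193.46951855979603)]
grip [ 541.99708764 -247.08080995  112.        ] ends [ 538.47188408 -218.57964838  112.        ] [ 546.22351025 -276.27104864  112.        ]
```

```bash
python3 -m creep '[[[0,0,0],[0,0,-0.104]],[[0,0,0],[0,0,-0.104]],[[0,0,0],[0,0,-0.104]],[[0,0,0],[0,0,-0.104]],[[0.015,-0.008,0],[0,0,0]],[[0.0275,-0.016,0],[0,0,0]],[[0.0275,-0.016,0],[0,0,0]],[[0.0275,-0.016,0],[0,0,0]]]' 1
```

```text
time: 2.32
position: [306.4, -471.5, 231.1]
tool_rot: [0.906, 0.422, 0.0, -0.0]
force: [-0.5, -0.3, 0.7]
width: -0.1
```

```bash
python3 -m creep '[[[0.0275,-0.016,0],[0,0,0]],[[0.0275,-0.016,0],[0,0,0]],[[0.0275,-0.016,0],[0,0,0]],[[0.0275,-0.016,0],[0,0,0]],[[0.0275,-0.016,0],[0,0,0]],[[0.0275,-0.016,0],[0,0,0]],[[0.0275,-0.016,0],[0,0,0]],[[0.0275,-0.016,0],[0,0,0]]]'
```

```text
time: 2.98
position: [349.8, -220.4, 231.4]
tool_rot: [0.906, 0.422, 0.0, 0.0]
force: [0.5, -0.4, 0.2]
width: 0.1
```

```bash
python3 -m creep '[[[0.0275,-0.016,0],[0,0,0]],[[0.0275,-0.016,0],[0,0,0]],[[0.0275,-0.016,0],[0,0,0]],[[0.0275,-0.016,0],[0,0,0]],[[0.0275,-0.016,0],[0,0,0]],[[0.0275,-0.016,0],[0,0,0]],[[0.0275,-0.016,0],[0,0,0]],[[0.0275,-0.016,0],[0,0,0]]]'; python3 -c "
from h import *
s=read_state();m=rot(s['tool_rot']);print(s['position'],m.round(3),s['joint_positions'])
print((m.T@(np.array([425,199,230])-s['position'])).round(1))"
```

```text
time: 3.65
position: [393.1, 30.5, 231.7]
tool_rot: [0.906, 0.423, 0.001, 0.0]
force: [1.1, 0.5, 0.1]
width: 0.1
[393.14787545  30.54659187 231.6669564 ] [[ 0.643  0.766  0.001]
 [ 0.766 -0.643 -0.   ]
 [ 0.001  0.001 -1.   ]] [-2.12052999e-01 -4.13257818e-01  2.17343481e+00  2.87234612e-05
  1.38010173e+00  4.86024509e-01]
[149.5 -83.9   1.7]
```

```bash
python3 -m creep '[[[0.0275,-0.016,0],[0,0,0]],[[0.0275,-0.016,0],[0,0,0]],[[0.0275,-0.016,0],[0,0,0]],[[0.0275,-0.016,0],[0,0,0]],[[0.014,-0.008,0],[0,0,0]],[[0,0,0.02],[0,0,0]],[[0,0,0.02],[0,0,0]],[[0,0,0.018],[0,0,0]]]'; python3 -c "
from h import *
s=read_state();m=rot(s['tool_rot']);print(s['position'])
print('hinge in tool',(m.T@(np.array([617,332,185])-s['position'])).round(1))
g=grab_frame('top');cv2.imwrite('pics/b.png',cv2.resize(g[110:340,100:340],None,fx=2.5,fy=2.5))
print(spot_point('top','door_push')[:1])"
```

```text
time: 4.32
position: [417.6, 170.8, 172.7]
tool_rot: [0.906, 0.423, 0.0, 0.0]
force: [0.6, -1.3, -0.7]
width: -0.4
[417.60720489 170.75531901 172.66444657]
hinge in tool [251.6  49.5 -12.2]
[{'location': [297.7, 226.6], 'confidence': 0.56}]
```

View pics/b.png

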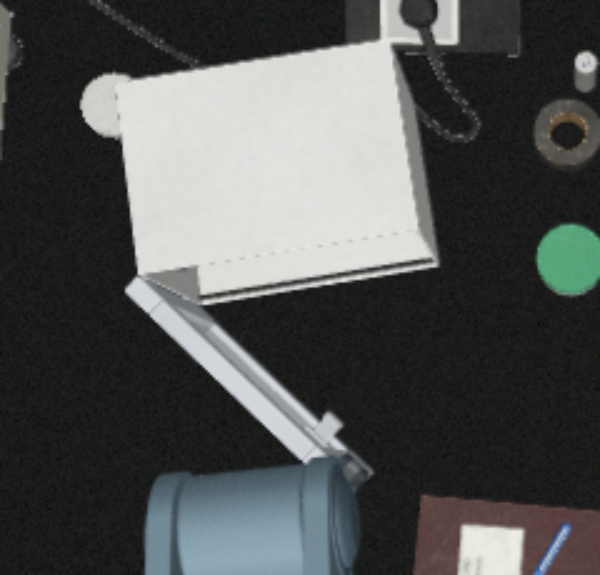

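The door is still where it was and the hand is at its outer face with a gap of about 17 mm. I slide 26 mm along the door, close the gap and follow the hinge arc.

```bash
python3 -m creep '[[[0.013,0,0],[0,0,0]],[[0.013,0,0],[0,0,0]],[[0,0.006,0],[0,0,0]],[[0,0.006,0],[0,0,0]],[[0,0.004,0],[0,0,0]],[[-0.001,0.009,0],[0,0,-0.04]],[[-0.001,0.009,0],[0,0,-0.04]],[[-0.001,0.009,0],[0,0,-0.04]]]'; python3 -c "
from h import *
s=read_state();m=rot(s['tool_rot']);print('hinge in tool',(m.T@(np.array([617,332,185])-s['position'])).round(1),'heading',np.arctan2(m[1,0],m[0,0]),m.T@s['force'])"
```

```text
time: 5.08
position: [466.4, 160.0, 173.7]
tool_rot: [0.879, 0.477, 0.0, 0.0]
force: [-1.1, 0.6, 1.1]
width: -0.2
hinge in tool [226.3  32.4 -11.3] heading 0.9939927746238066 [-0.12236806 -1.27467149 -1.08024795]
```

```bash
python3 -m creep '[[[-0.001,0.009,0],[0,0,-0.04]],[[-0.001,0.009,0],[0,0,-0.04]],[[-0.001,0.009,0],[0,0,-0.04]],[[-0.001,0.009,0],[0,0,-0.04]],[[-0.001,0.009,0],[0,0,-0.04]],[[-0.001,0.009,0],[0,0,-0.04]],[[-0.001,0.009,0],[0,0,-0.04]],[[-0.001,0.009,0],[0,0,-0.04]]]'; python3 -c "
from h import *
s=read_state();m=rot(s['tool_rot']);print('hinge in tool',(m.T@(np.array([617,332,185])-s['position'])).round(1),'heading',np.arctan2(m[1,0],m[0,0]),m.T@s['force'])
g=grab_frame('top');cv2.imwrite('pics/c.png',cv2.resize(g[110:340,100:340],None,fx=2.5,fy=2.5))"
```

```text
time: 5.75
position: [528.0, 122.2, 173.6]
tool_rot: [0.792, 0.611, -0.0, 0.0]
force: [0.7, 0.3, -0.1]
width: 0.1
hinge in tool [225.6  32.8 -11.4] heading 1.3137482706752135 [0.49915283 0.54722069 0.05387518]
```

View pics/c.png

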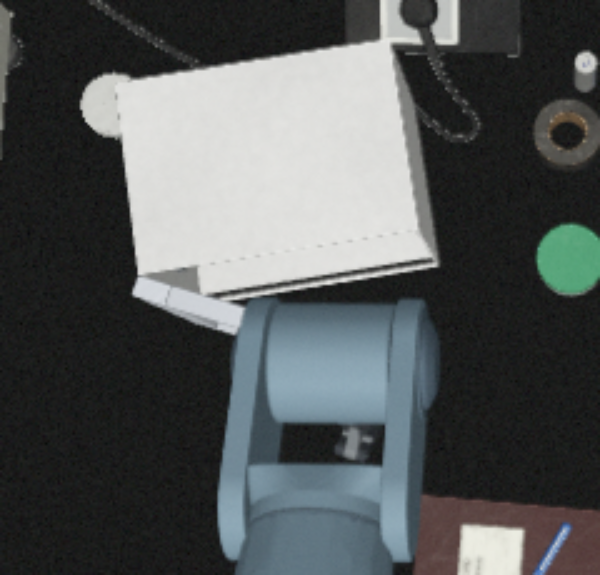

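The door is swinging shut and its left part now sits at about 0.45 rad. I continue the arc.

```bash
python3 -m creep '[[[-0.001,0.009,0],[0,0,-0.04]],[[-0.001,0.009,0],[0,0,-0.04]],[[-0.001,0.009,0],[0,0,-0.04]],[[-0.001,0.009,0],[0,0,-0.04]],[[-0.001,0.009,0],[0,0,-0.04]],[[-0.001,0.009,0],[0,0,-0.04]],[[-0.001,0.009,0],[0,0,-0.04]],[[-0.001,0.009,0],[0,0,-0.04]]]'
```

```text
time: 6.47
position: [598.0, 106.2, 173.5]
tool_rot: [0.685, 0.729, -0.0, -0.0]
force: [-0.3, 0.4, 0.4]
width: -0.1
```

```bash
python3 -m creep '[[[-0.0006,0.0045,0],[0,0,-0.02]],[[-0.0006,0.0045,0],[0,0,-0.02]],[[-0.0006,0.0045,0],[0,0,-0.02]],[[0,0.003,0],[0,0,-0.01]],[[0,0.002,0],[0,0,-0.01]]]'; python3 -c "
from h import *
s=read_state();m=rot(s['tool_rot']);print('hinge in tool',(m.T@(np.array([617,332,185])-s['position'])).round(1),'heading',np.arctan2(m[1,0],m[0,0]),m.T@s['force'])"
```

```text
time: 6.88
position: [616.6, 106.9, 173.3]
tool_rot: [0.655, 0.756, -0.0, -0.0]
force: [-2.0, -1.9, 0.8]
width: 0.3
hinge in tool [222.8  32.4 -11.7] heading 1.7133263433253447 [-1.590064   -2.21806417 -0.81414119]
```

```bash
python3 -m creep '[[[0,0.002,0],[0,0,-0.01]],[[0,0.002,0],[0,0,-0.01]],[[0,0.002,0],[0,0,-0.01]],[[0,0.001,0],[0,0,0]],[[0,0,0],[0,0,0]]]'; python3 -c "
from h import *
s=read_state();m=rot(s['tool_rot']);print('hinge in tool',(m.T@(np.array([617,332,185])-s['position'])).round(1),'heading',np.arctan2(m[1,0],m[0,0]),m.T@s['force'])"
```

```text
time: 7.3
position: [623.2, 107.9, 173.1]
tool_rot: [0.644, 0.765, -0.0, -0.0]
force: [-1.8, -1.8, 0.6]
width: 0.0
hinge in tool [221.9  32.2 -12. ] heading 1.7426442234012596 [-1.43519056 -2.10942991 -0.56824738]
```

```bash
python3 -m creep '[[[0,0.0015,0],[0,0,-0.005]],[[0,0.0015,0],[0,0,-0.005]],[[0,0,0],[0,0,0]]]'; python3 -m creep '[[[0,0.0015,0],[0,0,-0.005]],[[0,0.0015,0],[0,0,0]],[[0,0,0],[0,0,0]]]';python3 -c "
from h import *
s=read_state();m=rot(s['tool_rot']);print('hinge in tool',(m.T@(np.array([617,332,185])-s['position'])).round(1),'heading',np.arctan2(m[1,0],m[0,0]),m.T@s['force'])"
```

```text
time: 7.55
position: [626.9, 109.0, 173.5]
tool_rot: [0.64, 0.769, 0.001, 0.0]
force: [-0.8, 0.3, -0.1]
width: -0.0
time: 7.8
position: [629.4, 109.3, 173.4]
tool_rot: [0.638, 0.77, -0.0, -0.0]
force: [-1.4, 1.1, 0.8]
width: -0.3
hinge in tool [221.1  29.3 -11.6] heading 1.7579894434099832 [ 1.33587188 -1.17651594 -0.77499807]
```

```bash
python3 -m creep '[[[0,0.0015,0],[0,0,0]],[[0,0.001,0],[0,0,0]],[[0,0,0],[0,0,0]]]'; python3 -m creep '[[[0,0.0015,0],[0,0,0]],[[0,0.001,0],[0,0,0]],[[0,0,0],[0,0,0]]]';python3 -c "
from h import *
s=read_state();m=rot(s['tool_rot']);print('hinge in tool',(m.T@(np.array([617,332,185])-s['position'])).round(1),'heading',np.arctan2(m[1,0],m[0,0]),m.T@s['force'])
g=grab_frame('top');cv2.imwrite('pics/d.png',cv2.resize(g[110:340,100:340],None,fx=2.5,fy=2.5))"
```

```text
time: 8.05
position: [629.5, 109.3, 173.4]
tool_rot: [0.638, 0.77, -0.003, -0.002]
force: [-12.4, -2.5, 8.0]
width: -0.2
time: 8.3
position: [629.6, 109.4, 173.4]
tool_rot: [0.638, 0.77, -0.005, -0.005]
force: [-23.2, -4.7, 13.9]
width: -0.1
hinge in tool [221.1  29.  -12. ] heading 1.7585440346050123 [ -0.2474969  -23.83059061 -13.54457138]
```

View pics/d.png

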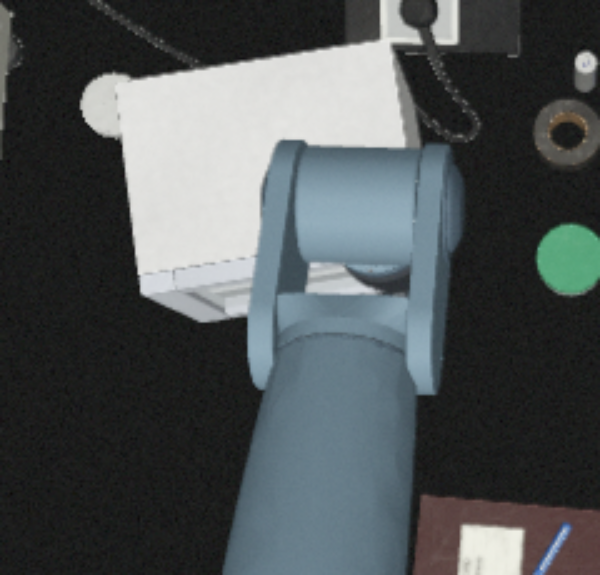

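The door reached a hard stop at 24 N and its top edge lies flush along the cabinet front (rows 240–290 of the crop). I back off, wait and check it.

```bash
python3 -m creep '[[[0,-0.003,0],[0,0,0]],[[0,-0.01,0],[0,0,0]],[[0,-0.02,0],[0,0,0]],[[0,-0.03,0],[0,0,0]],[[0,-0.03,0],[0,0,0]],[[0,-0.03,0],[0,0,0]],[[0,-0.02,0],[0,0,0]],[[0,0,0],[0,0,0]]]' ; python3 -m creep '[[[0,-0.02,-0.01],[0,0,0]],[[-0.03,0,-0.02],[0,0,0]],[[-0.035,0,-0.02],[0,0,0]],[[-0.035,0,0],[0,0,0]],[[-0.035,0,0],[0,0,0]],[[-0.035,0,0],[0,0,0]],[[-0.035,0,0],[0,0,0]],[[-0.035,0,0],[0,0,0]]]' 0; python3 -c "
from h import *
s=read_state();m=rot(s['tool_rot']);print(s['position'],'heading',np.arctan2(m[1,0],m[0,0]),s['joint_positions'].round(2),m.round(3))
print((m.T@(np.array([542,-247.5,230])-s['position'])).round(1))
g=grab_frame('top');cv2.imwrite('pics/e.png',cv2.resize(g[110:340,100:340],None,fx=2.5,fy=2.5))"
```

```text
time: 9.02
position: [490.7, 83.4, 172.6]
tool_rot: [0.638, 0.77, -0.0, -0.001]
force: [-0.2, -0.5, -0.4]
width: -0.1
time: 9.68
position: [519.6, -158.2, 223.7]
tool_rot: [0.638, 0.77, 0.0, 0.001]
force: [0.9, 0.6, 0.2]
width: 85.6
[ 519.57570613 -158.2278656   223.73988044] heading 1.7574745193456125 [-0.5   0.    1.84  0.    1.3  -0.69] [[-0.186  0.983  0.002]
 [ 0.983  0.186 -0.001]
 [-0.001  0.002 -1.   ]]
[-91.9   5.5  -6.2]
```

View pics/e.png

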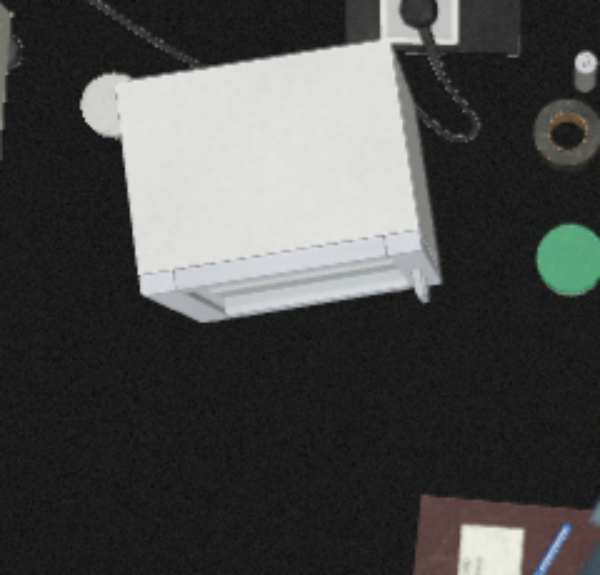

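The door is flush and shut. The loads should be heavier at the tall specimen's end (+y), so I aim about 4 mm that way along the grip.

```bash
python3 -m creep '[[[-0.03,0.002,0],[0,0,0.025]],[[-0.03,0.002,0],[0,0,0.025]],[[-0.02,0.001,0],[0,0,0]],[[0,0,0],[0,0,0]],[[0,0,0],[0,0,0]],[[0,0,0],[0,0,0]]]'; python3 -c "
from h import *
s=read_state();m=rot(s['tool_rot']);print(s['position'],'heading',np.arctan2(m[1,0],m[0,0]))
print('to go',(m.T@(np.array([541.4,-243.5,103-18.7])-s['position'])).round(1))
for n in('top','side'):
    g=grab_frame(n)
    l=spot_point(n,'rack_grip')[:1]; print(n,l, l and atz(n,l[0]['location'],103).round(1), proj(n,[542,-247.5,103]))
cv2.imwrite('pics/f.png',cv2.resize(g[240:420,220:430],None,fx=3,fy=3))"
```

```text
time: 10.23
position: [537.0, -233.7, 223.1]
tool_rot: [0.657, 0.754, 0.0, -0.0]
force: [0.4, 0.6, -0.0]
width: 85.6
[ 536.9702193  -233.7066418   223.13218497] heading 1.7080747588286005
to go [-10.4   3.  138.8]
top [{'location': [266.5, 425.7], 'confidence': 0.82}] [ 542.2 -255.5  103. ] [np.float64(266.5073984878818), np.float64(422.15289733621927)]
side [{'location': [313.9, 324.7], 'confidence': 0.95}] [ 540.9 -235.   103. ] [np.float64(317.31577136768686), np.float64(327.71682677695884)]
```

View pics/f.png

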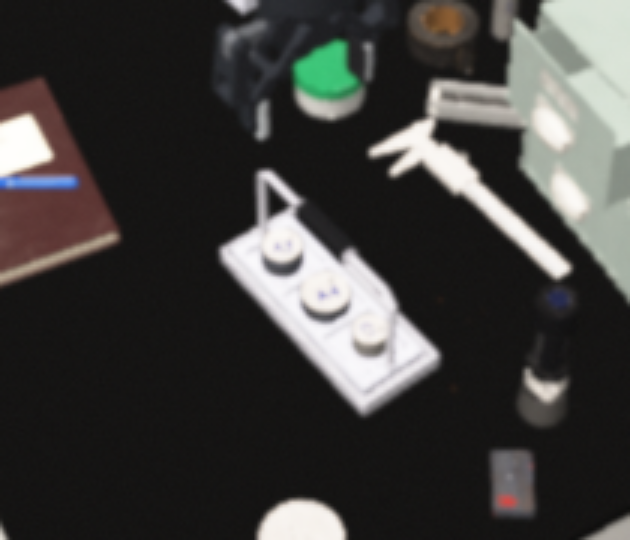

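The side crop shows the rack and handle free, with the grip centre at about (316,329), against a predicted (317,328). Descending.

```bash
python3 -m creep '[[[-0.005,0.0015,0.015],[0,0,0]],[[-0.005,0.0015,0.02],[0,0,0]],[[0,0,0.025],[0,0,0]],[[0,0,0.025],[0,0,0]],[[0,0,0.025],[0,0,0]],[[0,0,0.02],[0,0,0]],[[0,0,0.009],[0,0,0]],[[0,0,0],[0,0,0]]]'; python3 -m creep '[[[0,0,0],[0,0,0]],[[0,0,0],[0,0,0]],[[0,0,0],[0,0,0]]]'; python3 -c "
from h import *
s=read_state();m=rot(s['tool_rot']);print(s['force'],s['moment'])
print('to go',(m.T@(np.array([541.4,-243.5,103-18.7])-s['position'])).round(1))"
```

```text
time: 11.1
position: [539.7, -242.2, 81.9]
tool_rot: [0.657, 0.754, -0.0, -0.002]
force: [0.5, 0.2, -0.3]
width: 85.3
time: 11.35
position: [542.3, -244.3, 86.3]
tool_rot: [0.657, 0.754, 0.0, 0.002]
force: [0.7, -0.0, 0.5]
width: 85.8
[ 0.65572906 -0.04665413  0.53364469] [ 0.03540036 -0.03191257  0.03484988]
to go [ 0.9 -0.7  2. ]
```

```bash
python3 -m creep '[[[0,0,0],[0,0,0]],[[0,0,0],[0,0,0]],[[0,0,0],[0,0,0]],[[0,0,0],[0,0,0]],[[0,0,0],[0,0,0]],[[0,0,0],[0,0,0]],[[0,0,0],[0,0,0]],[[0,0,0],[0,0,0]]]' 1; python3 -m creep '[[[0,0,0],[0,0,0]],[[0,0,0],[0,0,0]],[[0,0,0],[0,0,0]],[[0,0,0],[0,0,0]],[[0,0,0],[0,0,0]],[[0,0,0],[0,0,0]],[[0,0,0],[0,0,0]],[[0,0,0],[0,0,0]]]'; python3 -c "
from h import *
s=read_state();m=rot(s['tool_rot']);print(m.T@s['force'],m.T@s['moment'],s['position'])"
```

```text
time: 12.02
position: [541.5, -243.7, 84.4]
tool_rot: [0.657, 0.754, 0.0, 0.0]
force: [1.8, 0.1, 0.9]
width: 14.8
time: 12.68
position: [541.3, -243.7, 84.5]
tool_rot: [0.657, 0.754, 0.0, 0.0]
force: [3.2, -0.3, 1.3]
width: 15.2
[-0.68135001  3.11056298 -1.26590542] [-0.52895325  0.00990602 -0.02708836] [ 541.334488   -243.70555309   84.45439632]
```

```bash
python3 -m creep '[[[0,0,-0.001],[0,0,0]],[[0,0,-0.001],[0,0,0]],[[0,0,-0.002],[0,0,0]],[[0,0,-0.002],[0,0,0]],[[0,0,-0.002],[0,0,0]],[[0,0,-0.002],[0,0,0]],[[0,0,0],[0,0,0]],[[0,0,0],[0,0,0]]]';  python3 -c "
from h import *
s=read_state();m=rot(s['tool_rot']);print(m.T@s['force'],m.T@s['moment'],s['position'])
for n in('top','side'): grab_frame(n)
s=read_state();print(m.T@s['force'],m.T@s['moment'])
g=grab_frame('side');cv2.imwrite('pics/g.png',cv2.resize(g[260:400,260:400],None,fx=4,fy=4))"
```

```text
time: 13.35
position: [541.1, -243.7, 94.4]
tool_rot: [0.657, 0.754, -0.0, 0.0]
force: [-0.7, 0.4, -8.7]
width: 14.7
[ 0.50325016 -0.5991881   8.66593992] [ 0.0491419  -0.02998949  0.0480225 ] [ 541.12863378 -243.70660939   94.41339151]
[-1.05274732  0.89156357  8.87286862] [ 0.02821153 -0.0136388   0.00931512]
```

View pics/g.png

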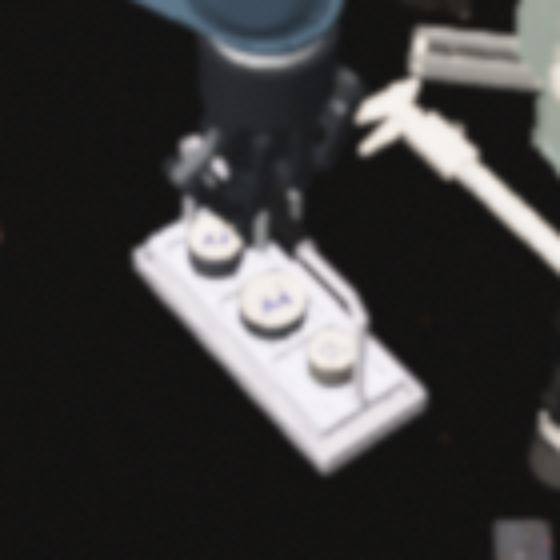

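The rack is clear (about 8.8 N, the full weight) with almost no tilting moment, and all three specimens are seated. I lift the rest of the way gently.

```bash
python3 -m creep '[[[0,0,-0.003],[0,0,0]],[[0,0,-0.005],[0,0,0]],[[0,0,-0.007],[0,0,0]],[[0,0,-0.007],[0,0,0]],[[0,0,-0.007],[0,0,0]],[[0,0,-0.007],[0,0,0]],[[0,0,-0.007],[0,0,0]],[[0,0,-0.007],[0,0,0]]]'; python3 -m creep '[[[0,0,-0.007],[0,0,0]],[[0,0,-0.007],[0,0,0]],[[0,0,-0.007],[0,0,0]],[[0,0,-0.007],[0,0,0]],[[0,0,-0.006],[0,0,0]],[[0,0,-0.004],[0,0,0]],[[0,0,-0.002],[0,0,0]],[[0,0,0],[0,0,0]]]'; python3 -m creep '[[[0,0,0],[0,0,0]],[[0,0,0],[0,0,0]],[[0,0,0],[0,0,0]],[[0,0,0],[0,0,0]],[[0,0,0],[0,0,0]],[[0,0,0],[0,0,0]],[[0,0,0],[0,0,0]],[[0,0,0],[0,0,0]]]'; python3 -m creep '[[[0,0,0],[0,0,0]],[[0,0,0],[0,0,0]],[[0,0,0],[0,0,0]],[[0,0,0],[0,0,0]],[[0,0,0],[0,0,0]],[[0,0,0],[0,0,0]],[[0,0,0],[0,0,0]],[[0,0,0],[0,0,0]]]';python3 -m creep '[[[0,0,0],[0,0,0]],[[0,0,0],[0,0,0]],[[0,0,0],[0,0,0]],[[0,0,0],[0,0,0]],[[0,0,0],[0,0,0]],[[0,0,0],[0,0,0]],[[0,0,0],[0,0,0]],[[0,0,0],[0,0,0]]]'; python3 -c "
from h import *
s=read_state();m=rot(s['tool_rot']);print(m.T@s['force'],m.T@s['moment'],s['position'])
g=grab_frame('side');cv2.imwrite('pics/i.png',cv2.resize(g[100:400,180:430],None,fx=2,fy=2))"
```

```text
time: 14.17
position: [541.2, -243.7, 145.3]
tool_rot: [0.657, 0.754, 0.0, 0.0]
force: [-0.6, -0.8, -8.5]
width: 14.9
time: 14.83
position: [541.3, -243.8, 184.9]
tool_rot: [0.657, 0.754, 0.0, 0.0]
force: [0.8, -0.2, -8.8]
width: 14.8
time: 15.5
position: [541.1, -243.7, 184.3]
tool_rot: [0.657, 0.754, 0.0, -0.0]
force: [0.1, -0.3, -8.1]
width: 15.1
time: 16.17
position: [541.1, -243.7, 184.3]
tool_rot: [0.657, 0.754, 0.0, 0.0]
force: [-0.2, -1.6, -8.0]
width: 14.7
time: 16.83
position: [541.1, -243.7, 184.3]
tool_rot: [0.657, 0.754, -0.0, 0.0]
force: [0.0, 0.6, -8.5]
width: 15.0
[0.56924858 0.10244427 8.51032421] [-0.04819997 -0.04728002  0.01259614] [ 541.11665299 -243.65912904  184.29365996]
```

View pics/i.png

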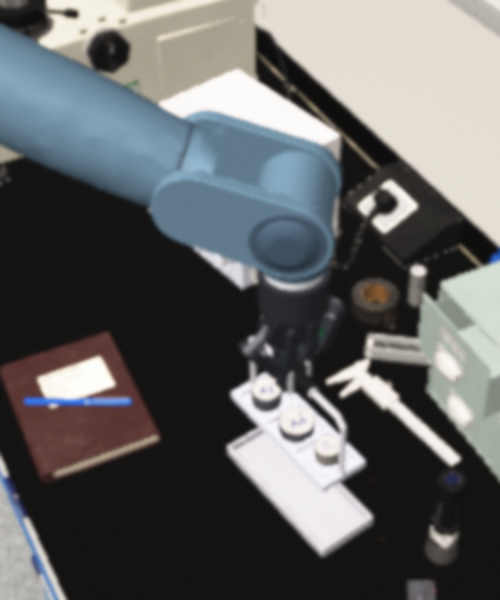

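The rack hangs above the tray with its specimens seated. Its near edge looks less steep than the tray's, so I check the tilt by projecting a level rack.

```bash
python3 - <<'E'
from h import *
g=grab_frame('side'); v=cv2.resize(g[280:385,280:380],None,fx=5.7,fy=5.7,interpolation=cv2.INTER_CUBIC)
c,s=np.cos(.137),np.sin(.137)
def draw(x0,y0,w,l,z,t,col):
    P=[]
    for a,b in((-1,-1),(-1,1),(1,1),(1,-1)):
        X,Y=a*w/2,b*l/2; q=proj('side',[x0+c*X-s*Y,y0+s*X+c*Y,z+t*Y]); P.append([(q[1]+.5-280)*5.7-.5,(q[0]+.5-280)*5.7-.5])
    cv2.polylines(v,[np.array(P).round().astype(np.int32)],True,col,1)
draw(543.5,-249,76,192,16,0,(0,255,0))
z=100+3+16
draw(541.5,-248,60,176,z,0,(0,0,255))
draw(541.5,-248,60,176,z,.1,(255,100,0))
cv2.imwrite('pics/j.png',v)
E
```

```text
(no output)
```

View pics/j.png

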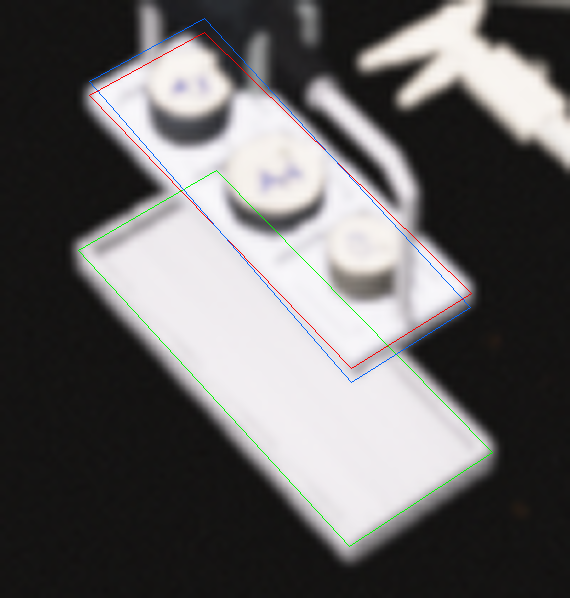

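The level model (red) fits the plate edges and the 0.1 rad tilt (blue) does not. I hold a little longer, then hand in.

```bash
python3 -m creep '[[[0,0,0],[0,0,0]],[[0,0,0],[0,0,0]],[[0,0,0],[0,0,0]],[[0,0,0],[0,0,0]],[[0,0,0],[0,0,0]],[[0,0,0],[0,0,0]],[[0,0,0],[0,0,0]],[[0,0,0],[0,0,0]]]'; python3 -c "
from bench import *; print(finish_job())"
```

```text
time: 17.6
position: [541.1, -243.7, 184.3]
tool_rot: [0.657, 0.754, 0.0, -0.0]
force: [0.4, 0.9, -7.5]
width: 15.5
the job is handed in; nothing more can be done
None
```

The desiccator door is shut and the loaded rack is being held level about 100 mm above its tray. I handed the job in at 17.6 s of the 64 s allowed; no verdict is reported.

- **Door:** I pushed it along its hinge arc with closed fingers to a hard stop at about 24 N, then backed the hand off. The top picture afterwards showed it flush with the cabinet front. I felt no distinct click from the catch. The evidence that it caught is the push force dropping just before the stop and the door staying shut after release.
- **Rack:** I took it by the black grip, about 4 mm off centre towards the tall specimen, and lifted it straight up.
    - It was held still for more than 2.5 s, with a wrist load of about 8 N, fingers about 15 mm apart and almost no tilting moment.
    - In the last side picture a projected level rack matched the plate edges, and a 0.1 rad tilt did not. All three specimens were in their pockets.
- **Bystanders:** The microscope and caliper looked undisturbed in the last side picture and the tin in the last top picture. I did not re-measure their positions.

The networks' first estimate of the grip was up to 80 mm out in height between the two cameras. I used the position from the picture instead, and the side view agreed with it to about 2 mm.

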